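Set out a dial unit and its supplies on the repair bench

ROBOT

A 6-joint arm with a two-finger parallel gripper is mounted at the origin on the work surface. World frame = base frame: x ahead of the robot, y to its left, z up, the work surface at z = 0. Lengths are in m, angles in rad, forces in N, time in s.
With the tool pointing down it reaches from about 0.225 to 0.725 m from the base axis. Payload 3.1 kg.
Tool frame: the origin (TCP) lies at the centre of the arm's flange, where the gripper is bolted on; the fingertips stand 173 mm ahead of it and the grasp point (between the pads) lies 155 mm ahead of it; z points along the fingers, y is the line along which they close (so a half turn about z gives the same grasp; the last joint's range is limited). The gripper opens to 85 mm and grips with 20 to 120 N. Pads are 22 mm wide; open, the fingers measure 114 mm over their backs; the gripper's body (76 mm by 85 mm) begins 54 mm behind the grasp point. The pads swing forward as they close: fully open they stand 13 mm farther back than shut.
Start: joints at [-1.28, 0.048, 0.099, 1.622, 0, 1.443], TCP at [0.213, -0.48, 0.405] pointing down, gripper open.
Joint ranges: [-2.91, 2.91], [-0.99, 1.94], [-1.21, 1.42], [-2.12, 2.29], [-1.49, 1.47], [-3.14, 3.14]. Speed limits (rad/s): [2.79, 2.79, 3.14, 3.14, 3.14, 3.14].

INTERFACE

Orientations are given as a 3x3 rotation matrix whose columns are the frame's x, y, z axes.
In Python, from plant import manip gives the robot as it stands.
- The arm moves only by the shell command python3 inch.py 'ROWS' [FORCE]. ROWS is a JSON list of rows, 1 to 10 of them, each written [[rx, ry, rz], [dx, dy, dz], opening]: a rotation vector rx, ry, rz in rad, then dx, dy, dz in units of 20 mm, then the opening from 0.0 (shut) to 1.0 (fully open); each row shifts and turns the commanded pose from where the row before left it, along the tool's axes as they then stand; what a row does not reach is not made up. A row lasts 1/12 s, in which the tool goes at most 0.0417 m and 0.125 rad, less where a joint would pass 70% of its speed; a pose out of reach is approached as far as the arm can. The fingers move at their own pace and stop on an object; FORCE is the grip in N (left out, the last holds). Time passes only in rows, so rows that do not move let the fingers close. It prints the time, the measured TCP pose, the force, the opening and the grip force at its end. Input that does not fit is refused with a message, and nothing moves.
- manip.get_obs(): the state, without advancing time (a new reading comes with each control period).
- manip.get_image(name): name is "scene" or "top"; returns the picture (480x640x3 uint8, blue, green, red); there is no depth.
- manip.get_calibration(name): a dict with "mtx" (3x3 intrinsics, pixels), "R" (3x3) and "t" (3): a world point X has camera coordinates R X + t. Camera axes: x right, y down, z forward; pixel columns grow to the right and rows downward; lengths in m; the calibration is good to about 2 mm. A picture is of the moment at which its call begins. get_calibration takes no time and is no camera call.
- manip.close_job(): hands the job in; it is judged then, once.
The state is a dict: "clock": time; "q": joint angles; "dq": joint speeds; "effort": joint torques, N m; "eef_pos": TCP position; "eef_rot": TCP orientation; "force": force on the tool from outside, world axes, zero at the start; "moment": the same for the moment, N m; "opening": opening from 0.0 (shut) to 1.0 (fully open); "grip_force": force on a finger pad.
Only numpy, scipy, OpenCV 4.12 (cv2) and the standard library are available. Lean on these libraries where they do the work, as an engineer would, in place of code of your own. Each camera call takes 0.05 s, during which the arm holds its last target. There are 200 camera calls.

TASK

Take the red transit cap off the chassis and set it stub-up in the middle of the parts case's lid, then set the black dial drum centrally on the steel seat where the cap was, and the brass-skirted knob centrally on top of the drum. Stand the green solder spool on the bench midway between the chassis and the parts case, and the amber bottle centred close behind the chassis (on the side away from its orange pointer, about two fingers' gap). Everything ends upright and let go, the drum and the bottle are set down and never dropped, and the blue spool stays where it is.

Things in the scene. Friction and masses are not known exactly. Their poses are not given: they have to be found in the camera images.
- cap: Red plastic transit cap, loose, about 40 g; starts centred on the chassis seat. Flange 54 mm diameter, 8 mm thick, with a round grip stub 22 mm diameter on it, total height 28 mm. Origin: centre of the underside, z up.
- drum: Black dial drum, loose, about 180 g; an upright cylinder 60 mm diameter, 40 mm high, orange and white ticks round its side and a white 42 mm disc printed on its flat top. Origin: centre of the underside, z up.
- knob: Small control knob, loose, about 60 g: brass skirt 36 mm diameter, 5 mm thick, aluminium grip 28 mm diameter above it, total height 24 mm, flat underside. Origin: centre of the underside, z up.
- spool: Solder spool with GREEN ends, loose, about 200 g; grips as an upright solid cylinder 48 mm diameter, 46 mm high. Origin: centre of the underside, z up.
- bottle: Small amber bottle with black cap and paper label, loose, about 90 g; stands upright, body 36 mm diameter up to about 45 mm height, narrower neck and cap above, 75 mm high in all. Origin: centre of the underside, z up.
- chassis: Grey dial-unit chassis, fixed, 90 x 90 mm, 42 mm high, with green boards on its y sides and a round steel seat 68 mm diameter on top; the seat's flat top is 46 mm above the bench. Origin: centre of the underside; an orange pointer marks the front (-x, roughly towards the robot), so +x points behind it.
- case: Black compartmented parts case with a closed flat lid showing a 3 x 3 grid of grey windows with white and brass parts, fixed, 100 mm (x) x 90 mm (y); the lid's upper face is 32 mm above the bench. Origin: centre of the underside, z up.
- mat: Thin blue work mat with white border lines, fixed, 220 mm (x) x 540 mm (y), flush with the bench (things stand at bench height, z = 0, on it). The chassis and the case stand on it, one towards each end (either way round). Origin: centre of the mat, within 15 mm of the point midway between chassis and case; y runs along its length.
- blue_spool: Solder spool with BLUE ends, loose, same size as the green one (48 mm diameter, 46 mm high). To be left alone. Origin: centre of the underside.

How it is judged:
By the outcome, as a careful person would: the job done as asked, in the order asked, and still so for the second after the job is handed in, with the robot touching nothing.
It also fails if it takes over 125 s, if anything falls off the work surface, if the arm or the gripper's body presses on something with over 40 N, if the wrist force passes 120 N, or if a joint passes its speed limit or range.

## Working session

There is one attempt and no reset: what is moved stays moved. The work goes in short steps, Python scripts to look and compute and a shell command to move; the robot and the scene stay as the last step left them, time stands still between calls to the robot, and variables do not carry over. Pictures are saved under pics/ and viewed, at most 14 in all, crops included, and the job is handed in when it is done.

```bash
ls; mkdir -p pics
python3 - <<'E'
from plant import manip
import cv2
for n in("top","scene"):
    cv2.imwrite(f"pics/{n}0.png",manip.get_image(n)); c=manip.get_calibration(n); print(n,c["mtx"].tolist(),c["R"].round(3).tolist(),c["t"].round(3).tolist())
o=manip.get_obs(); print(o["clock"],o["eef_pos"],o["eef_rot"],o["opening"])
E
```

```text
inch.py
pics
plant.py
top [[447.62620323928974, 0.0, 317.2629476013381], [0.0, 447.62620323928974, 238.5342341080115], [0.0, 0.0, 1.0]] [[0.028, -1.0, -0.01], [-0.998, -0.027, -0.065], [0.065, 0.012, -0.998]] [-0.015, 0.562, 1.064]
scene [[528.6820621175125, 0.0, 310.17241599517286], [0.0, 528.6820621175125, 240.71609519343525], [0.0, 0.0, 1.0]] [[-0.003, 1.0, 0.012], [0.847, 0.009, -0.531], [-0.531, 0.009, -0.847]] [-0.0, -0.43, 1.343]
0.1 [ 0.21343831 -0.4794549   0.40363074] [[ 9.13584670e-01  4.06648087e-01 -6.19733498e-04]
 [ 4.06648471e-01 -9.13582414e-01  2.04768230e-03]
 [ 2.66508462e-04 -2.12274483e-03 -9.99997711e-01]] 0.9980373923582929
```
View pics/top0.png

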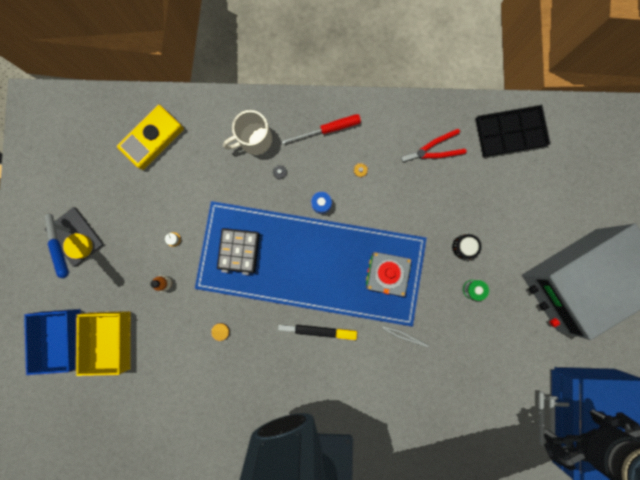

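View pics/scene0.png

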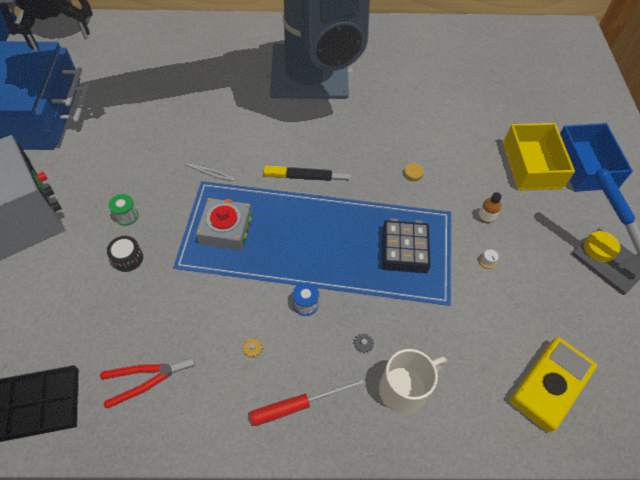

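The top view shows the cap at (390,273), drum (467,247), green spool (478,291), bottle (160,284), knob (172,239), case (238,251) and blue spool (322,203). I'll zoom in on both cameras for precise measurement.

Create h.py:
```python
import cv2, numpy as np
from plant import manip
def cal(n): c=manip.get_calibration(n); return c["mtx"],np.array(c["R"]),np.array(c["t"])
def ray(n,u,v,z):
    K,R,t=cal(n); C=-R.T@t; d=R.T@np.linalg.inv(K)@[u,v,1.]; return C+d*(z-C[2])/d[2]
def px(n,X):
    K,R,t=cal(n); p=K@(R@np.array(X)+t); return p[:2]/p[2]
def crop(im,u,v,w,h,s): 
    return cv2.resize(im[v:v+h,u:u+w],None,fx=s,fy=s,interpolation=cv2.INTER_CUBIC)
```

Run:
```python
from h import *
t=cv2.imread("pics/top0.png"); s=cv2.imread("pics/scene0.png")
cv2.imwrite("pics/z1.png",np.vstack([np.hstack([crop(t,360,225,66,74,4),crop(t,440,225,66,74,4),crop(t,145,225,66,74,4)]),
 np.hstack([crop(s,190,185,66,74,4),crop(s,95,190,66,74,4),crop(s,460,190,66,74,4)])]))
```

```text
(no output)
```

View pics/z1.png

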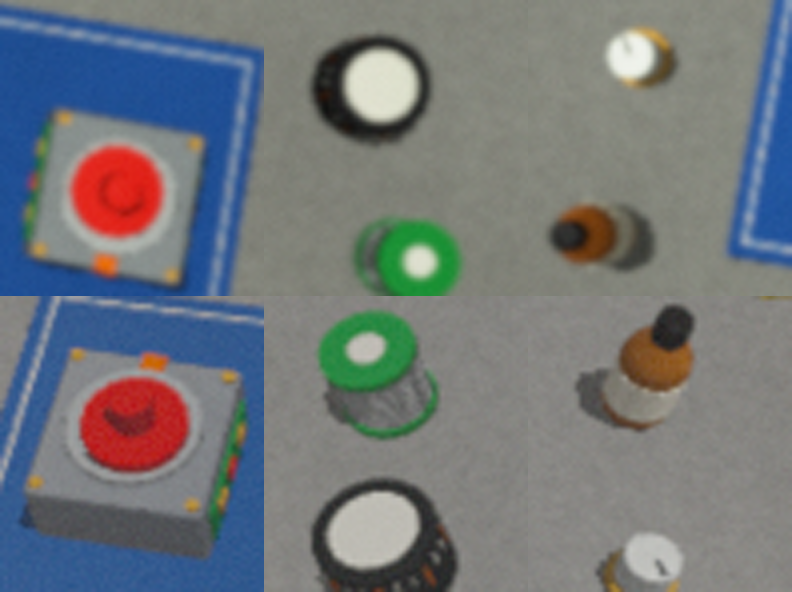

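Chassis corner screws, the pointer (bottom in the top view, x≈105), the seat, the white drum disc (116,86), the green top, the white knob top and the black bottle cap are all clear. Next: centroids by colour, cross-checked between the two cameras.

```bash
cat > seg.py <<'E'
from h import *
def blob(im,u,v,r,f):
    """centroid of the biggest blob satisfying f(b,g,r) within r px of u,v; filled"""
    a=im[v-r:v+r,u-r:u+r]; a=cv2.resize(a,None,fx=4,fy=4,interpolation=cv2.INTER_LINEAR).astype(int)
    m=f(a[...,0],a[...,1],a[...,2]).astype(np.uint8)
    cs,_=cv2.findContours(m,cv2.RETR_EXTERNAL,cv2.CHAIN_APPROX_NONE); c=max(cs,key=cv2.contourArea)
    M=cv2.moments(c); e=cv2.fitEllipse(c)
    g=lambda x,o:(x+.5)/4-.5+o-r
    return g(M["m10"]/M["m00"],u),g(M["m01"]/M["m00"],v),e[1][0]/4,e[1][1]/4
red=lambda b,g,r:(r>1.8*g)&(r>1.8*b)&(r>100)
white=lambda b,g,r:(np.minimum(np.minimum(b,g),r)>165)
green=lambda b,g,r:(g>1.6*r)&(g>1.4*b)
dark=lambda b,g,r:(np.maximum(np.maximum(b,g),r)<75)
blue=lambda b,g,r:(b>1.5*g)&(b>120)
E
python3 - <<'E'
from seg import *
I={n:cv2.imread(f"pics/{n}0.png") for n in("top","scene")}
L=[("cap",red,.054,(389,273),(223,217),16),("drum",white,.04,(469,247),(122,248),14),("spoolW",white,.046,(479,290),(121,203),9),
("knob",white,.024,(170,239),(491,256),10),("bottlecap",dark,.075,(154,284),(495,197),9)]
for k,f,z,a,b,r in L:
    for n,p in(("top",a),("scene",b)):
        try:
            x=blob(I[n],*p,r,f); print(k,n,np.round(x,2),ray(n,x[0],x[1],z).round(4))
        except Exception as e: print(k,n,e)
# chassis screws & case corners in zoom
g=lambda x,y,u0,v0:((x+.5)/4-.5+u0,(y+.5)/4-.5+v0)
S=[ray("top",*g(x,y,360,225),.042) for x,y in((65,118),(196,144),(172,274),(39,250))]
T=[ray("scene",*g(x,y-296,190,185),.042) for x,y in((77,355),(230,377),(193,505),(36,482))]
for Q in(S,T): print(np.round(Q,4).tolist(),np.mean(Q,0).round(4))
print("ptr",ray("top",*g(105,265,360,225),.042),ray("scene",*g(154,362-296,190,185),.042))
t,s=I["top"],I["scene"]
cv2.imwrite("pics/z2.png",np.hstack([crop(t,205,215,66,74,6),crop(s,374,205,66,82,6)[:444]]))
E
```

```text
cap top [388.83 272.47  22.33  22.74] [ 0.4855 -0.1683  0.054 ]
cap scene [223.2  216.71  23.22  27.04] [ 0.4876 -0.1693  0.054 ]
drum top [468.8  245.9   16.32  16.69] [ 0.5532 -0.3575  0.04  ]
drum scene [121.84 247.97  16.42  21.46] [ 0.5527 -0.359   0.04  ]
spoolW top [478.53 289.94   6.43   6.54] [ 0.4507 -0.3788  0.046 ]
spoolW scene [120.06 202.59   5.5    7.84] [ 0.45   -0.3805  0.046 ]
knob top [169.97 238.43  11.24  11.77] [0.5524 0.3557 0.024 ]
knob scene [491.01 254.9   10.74  14.08] [0.5515 0.3549 0.024 ]
bottlecap top [155.07 283.65   7.03   9.26] [0.4452 0.3672 0.075 ]
bottlecap scene [495.52 197.62   8.82  11.16] [0.4503 0.3665 0.075 ]
[[0.5277, -0.1389, 0.042], [0.5145, -0.2161, 0.042], [0.4381, -0.2032, 0.042], [0.4499, -0.1252, 0.042]] [ 0.4826 -0.1709  0.042 ]
[[0.4369, -0.2045, 0.042], [0.4498, -0.126, 0.042], [0.5265, -0.1389, 0.042], [0.514, -0.2164, 0.042]] [ 0.4818 -0.1714  0.042 ]
ptr [ 0.44224492 -0.16397394  0.042     ] [ 0.44084387 -0.16509039  0.042     ]
```

View pics/z2.png

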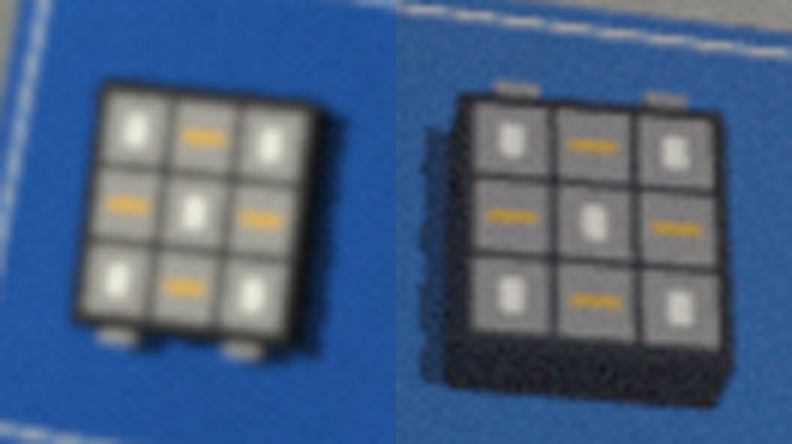

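Run:
```python
from seg import *
g=lambda x,y,u0,v0:np.array(((x+.5)/6-.5+u0,(y+.5)/6-.5+v0))
c1=ray("top",*g(193,213,205,215),.032); c2=ray("scene",*g(198,222,374,205),.032); print("case",c1,c2)
W=[ray("top",*g(x,y,205,215),.032) for x,y in((134,131),(271,146),(253,294),(117,280))]; print(np.round(W,4).tolist(),np.mean(W,0))
def tri(a,b):
    A=[];B=[]
    for n,p in(("top",a),("scene",b)):
        K,R,t=cal(n); P=K@np.c_[R,t]
        for i in(0,1): r=P[i]-p[i]*P[2]; A.append(r[:3]);B.append(-r[3])
    return np.linalg.lstsq(np.array(A),np.array(B),rcond=None)[0]
print("bottlecap tri",tri((155.07,283.65),(495.52,197.62)))
for k,a,b in(("cap",(388.83,272.47),(223.2,216.71)),("drum",(468.8,245.9),(121.84,247.97)),("spool",(478.53,289.94),(120.06,202.59)),("knob",(169.97,238.43),(491.01,254.9))): print(k,tri(a,b))
h=lambda x,y,u0,v0:((x+.5)/4-.5+u0,(y+.5)/4-.5+v0)
print("seat",ray("top",*h(118.5,193.5,360,225),.046),ray("scene",*h(133,424.5-296,190,185),.046))
print("stub",ray("top",*h(123,192,360,225),.074))
print("bottle body z.04?",ray("top",*h(585-528,235,145,225),.04), "base",ray("scene",*h(636-528,405-296,460,190),.01))
for r in (1,): print("blue",ray("top",322,203,.046),ray("scene",306,293,.046))
```

```text
case [0.52847235 0.191663   0.032     ] [0.52757098 0.19069319 0.032     ]
[[0.5605, 0.2165, 0.032], [0.556, 0.1616, 0.032], [0.497, 0.1665, 0.032], [0.501, 0.2209, 0.032]] [0.52863336 0.19137603 0.032     ]
bottlecap tri [0.44485498 0.36985921 0.06770885]
cap [ 0.48553738 -0.16941707  0.05105239]
drum [ 0.55325329 -0.35807176  0.04085841]
spool [ 0.45093694 -0.37928152  0.04726683]
knob [0.5522669  0.35474624 0.02531365]
seat [ 0.48425136 -0.17053218  0.046     ] [ 0.48214174 -0.17146787  0.046     ]
stub [ 0.48538696 -0.16887532  0.074     ]
bottle body z.04? [0.44449454 0.37125075 0.04      ] base [0.45153733 0.36793456 0.01      ]
blue [ 0.64501331 -0.00873572  0.046     ] [ 0.64832791 -0.00580031  0.046     ]
```

```bash
python3 inch.py '[[[0,0,-0.1152],[0,0,0],1],[[0,0,-0.1152],[0,0,0],1],[[0,0,-0.1152],[0,0,0],1],[[0,0,-0.1152],[0,0,0],1],[[0,0,-0.1152],[0,0,0],1],[[0,0,-0.1152],[0,0,0],1],[[0,0,-0.1152],[0,0,0],1],[[0,0,-0.1152],[0,0,0],1],[[0,0,-0.1152],[0,0,0],1],[[0,0,-0.1152],[0,0,0],1]]' 30; python3 -c "
from plant import manip
o=manip.get_obs();print(o['eef_rot'].round(4),o['eef_pos'],o['force'],o['q'])"
```

```text
clock: 0.93
eef_pos: [0.2135, -0.4795, 0.404]
eef_rot: [[-0.006, 1.0, -0.0], [1.0, 0.006, 0.001], [0.001, -0.0, -1.0]]
force: [0.1, -0.1, -0.7]
opening: 1.002
grip_force: 0.0
[[-5.7e-03  1.0e+00 -4.0e-04]
 [ 1.0e+00  5.7e-03  1.4e-03]
 [ 1.4e-03 -4.0e-04 -1.0e+00]] [ 0.21345989 -0.47948583  0.40397858] [ 0.11296206 -0.05032507 -0.70258603] [-1.27976400e+00  4.84292374e-02  9.81849082e-02  1.62202379e+00
 -5.47614514e-06  2.85294148e-01]
```

The manual's scale: shifts go in units of 20 mm. Converting my numbers, 0.028 m is 1.4, 0.0245 m is 1.225.

```bash
python3 inch.py '[[[0,0,0],[1.4,1.225,0.6],1],[[0,0,0],[1.4,1.225,0.6],1],[[0,0,0],[1.4,1.225,0.6],1],[[0,0,0],[1.4,1.225,0.6],1],[[0,0,0],[1.4,1.225,0.6],1],[[0,0,0],[1.4,1.225,0.6],1],[[0,0,0],[1.4,1.225,0.6],1],[[0,0,0],[1.4,1.225,0.6],1],[[0,0,0],[1.4,1.225,0.6],1],[[0,0,0],[1.4,1.225,0.6],0.6]]'; python3 inch.py '[[[0,0,0],[1.4,1.225,0],0.6],[[0,0,0],[0,0,0],0.6],[[0,0,0],[0,0,0],0.6],[[0,0,0],[0,0,0],0.6]]'
```

```text
clock: 1.77
eef_pos: [0.4592, -0.1978, 0.2837]
eef_rot: [[-0.0, 1.0, -0.0], [1.0, 0.0, 0.0], [0.0, -0.0, -1.0]]
force: [0.8, -1.0, -0.6]
opening: 0.883
grip_force: 0.0
clock: 2.1
eef_pos: [0.4828, -0.1715, 0.2843]
eef_rot: [[-0.001, 1.0, -0.001], [1.0, 0.001, -0.0], [-0.0, -0.001, -1.0]]
force: [-0.3, -0.2, 0.8]
opening: 0.597
grip_force: 0.0
```

Scaled: 0.002 m is 0.1, 0.02 m is 1.

```bash
python3 inch.py '[[[0,0,0],[0.1,0.1,0.8],0.6],[[0,0,0],[0,0,1],0.6],[[0,0,0],[0,0,0.6],0.6],[[0,0,0],[0,0,0.4],0.6],[[0,0,0],[0,0,0],0],[[0,0,0],[0,0,0],0],[[0,0,0],[0,0,0],0],[[0,0,0],[0,0,0],0],[[0,0,0],[0,0,0],0]]' 40
```

```text
clock: 2.85
eef_pos: [0.4854, -0.1699, 0.2298]
eef_rot: [[0.0, 1.0, 0.002], [1.0, -0.0, -0.001], [-0.001, 0.002, -1.0]]
force: [-0.7, -0.1, -0.3]
opening: 0.239
grip_force: 39.1
```

Scaled: 0.036 m is 1.8, -0.03 m is -1.5.

```bash
python3 inch.py '[[[0,0,0],[0,0,-1],0],[[0,0,0],[0,0,-1.5],0],[[0,0,0],[1.8,0.215,-0.5],0],[[0,0,0],[1.8,0.215,0],0],[[0,0,0],[1.8,0.215,0],0],[[0,0,0],[1.8,0.215,0],0],[[0,0,0],[1.8,0.215,0],0],[[0,0,0],[1.8,0.215,0],0],[[0,0,0],[1.8,0.215,0],0],[[0,0,0],[1.8,0.215,0],0]]'; python3 inch.py '[[[0,0,0],[1.8,0.215,0],0],[[0,0,0],[1.8,0.215,0],0],[[0,0,0],[0,0,0],0],[[0,0,0],[0,0,0],0]]'
```

```text
clock: 3.68
eef_pos: [0.5195, 0.1203, 0.2895]
eef_rot: [[-0.0, 1.0, 0.002], [1.0, 0.0, 0.0], [0.0, 0.002, -1.0]]
force: [0.8, -0.4, -0.1]
opening: 0.236
grip_force: 39.2
clock: 4.02
eef_pos: [0.5279, 0.1924, 0.2891]
eef_rot: [[-0.004, 1.0, 0.001], [1.0, 0.004, -0.0], [-0.0, 0.001, -1.0]]
force: [0.3, -0.2, -0.4]
opening: 0.235
grip_force: 39.2
```

```bash
python3 inch.py '[[[0,0,0],[-0.05,0,1.5],0],[[0,0,0],[0,0,1.25],0],[[0,0,0],[0,0,0.5],0],[[0,0,0],[0,0,0.2],0],[[0,0,0],[0,0,0],0],[[0,0,0],[0,0,0],0]]'; python3 inch.py '[[[0,0,0],[0,0,0.1],0],[[0,0,0],[0,0,0],0],[[0,0,0],[0,0,0],0]]';python3 inch.py '[[[0,0,0],[0,0,0.1],0],[[0,0,0],[0,0,0],0],[[0,0,0],[0,0,0],0]]'
```

```text
clock: 4.52
eef_pos: [0.5285, 0.1889, 0.2209]
eef_rot: [[0.001, 1.0, 0.002], [1.0, -0.001, 0.0], [0.0, 0.002, -1.0]]
force: [0.4, -0.4, -0.6]
opening: 0.235
grip_force: 39.3
clock: 4.77
eef_pos: [0.5285, 0.1894, 0.2189]
eef_rot: [[0.0, 1.0, 0.002], [1.0, -0.0, 0.0], [0.0, 0.002, -1.0]]
force: [0.4, -0.3, -0.0]
opening: 0.239
grip_force: 39.3
clock: 5.02
eef_pos: [0.5279, 0.1894, 0.2157]
eef_rot: [[-0.0, 1.0, -0.0], [1.0, 0.0, -0.0], [-0.0, -0.0, -1.0]]
force: [0.0, 0.2, 0.3]
opening: 0.24
grip_force: 39.3
```

Scaled: 0.0015 m is 0.075, 0.001 m is 0.05.

```bash
python3 inch.py '[[[0,0,0],[0.075,0,0.05],0],[[0,0,0],[0,0,0],0],[[0,0,0],[0,0,0],0]]';python3 inch.py '[[[0,0,0],[0,0,0.05],0],[[0,0,0],[0,0,0],0],[[0,0,0],[0,0,0],0]]'
```

```text
clock: 5.27
eef_pos: [0.5282, 0.1908, 0.2154]
eef_rot: [[0.0, 1.0, 0.001], [1.0, -0.0, -0.0], [-0.0, 0.001, -1.0]]
force: [-0.9, -1.7, 4.3]
opening: 0.238
grip_force: 39.7
clock: 5.52
eef_pos: [0.5282, 0.1908, 0.2153]
eef_rot: [[0.0, 1.0, 0.001], [1.0, -0.0, -0.0], [-0.0, 0.001, -1.0]]
force: [-1.5, -1.3, 6.9]
opening: 0.237
grip_force: 40.1
```

Scaled: -0.039 m is -1.95, -0.04 m is -2.

```bash
python3 inch.py '[[[0,0,0],[0,0,-0.05],0.7],[[0,0,0],[0,0,0],0.7],[[0,0,0],[0,0,0],0.7],[[0,0,0],[0,0,-0.25],0.7],[[0,0,0],[0,0,-1.5],0.7],[[0,0,0],[0,0,-2],0.7],[[0,0,0],[-1.95,0.1,0],1],[[0,0,0],[-1.95,0.1,0],1],[[0,0,0],[-1.95,0.1,0],1],[[0,0,0],[-1.95,0.1,0],1]]' 40; python3 inch.py '[[[0,0,0],[-1.95,0.085,0],1],[[0,0,0],[-1.95,0.085,0],1],[[0,0,0],[-1.95,0.085,0],1],[[0,0,0],[-1.95,0.085,0],1],[[0,0,0],[-1.95,0.085,0],1],[[0,0,0],[-1.95,0.085,0],1],[[0,0,0],[-1.95,0.085,0],1],[[0,0,0],[-1.95,0.085,0],1],[[0,0,0],[-1.95,0.085,0],1],[[0,0,0],[-1.95,0.085,0],1]]'; python3 inch.py '[[[0,0,0],[0,0,0],1],[[0,0,0],[0,0,0],1]]'; python3 -c "
from h import *
a=manip.get_image('top');b=manip.get_image('scene')
cv2.imwrite('pics/t1.png',a);cv2.imwrite('pics/s1.png',b)
cv2.imwrite('pics/z3.png',np.hstack([crop(a,205,215,66,74,6),crop(b,374,205,66,82,6)[:444]]))"
```

```text
clock: 6.35
eef_pos: [0.536, 0.0337, 0.2903]
eef_rot: [[-0.001, 1.0, 0.001], [1.0, 0.001, 0.0], [0.0, 0.001, -1.0]]
force: [0.8, -0.2, 0.2]
opening: 1.002
grip_force: 0.0
clock: 7.18
eef_pos: [0.5527, -0.357, 0.2896]
eef_rot: [[0.0, 1.0, 0.0], [1.0, -0.0, 0.0], [0.0, 0.0, -1.0]]
force: [1.3, -0.1, 0.8]
opening: 1.004
grip_force: 0.0
clock: 7.35
eef_pos: [0.5524, -0.3575, 0.2885]
eef_rot: [[0.004, 1.0, -0.001], [1.0, -0.004, 0.001], [0.001, -0.001, -1.0]]
force: [-0.0, 1.1, -0.1]
opening: 0.998
grip_force: 0.0
```

View pics/z3.png

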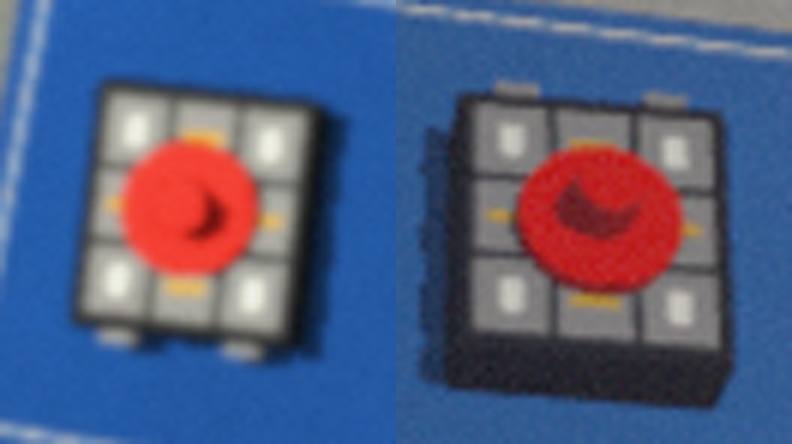

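The cap sits stub-up on the lid, with its flange at (190,208) in the top crop, near the centre window. I'll check that offset numerically and measure the bare seat.

Run:
```python
from seg import *
I={"top":cv2.imread("pics/t1.png"),"scene":cv2.imread("pics/s1.png")}
for n,p in(("top",(236,250)),("scene",(408,241))):
    x=blob(I[n],*p,17,red); print("cap",n,np.round(x,2),ray(n,x[0],x[1],.037).round(4))
cv2.imwrite("pics/z4.png",np.hstack([crop(I["top"],355,240,66,66,6),crop(I["scene"],190,185,66,66,6)]))
```

```text
cap top [236.17 249.38  22.46  22.79] [0.5299 0.1922 0.037 ]
cap scene [407.57 241.12  24.26  28.06] [0.5296 0.1916 0.037 ]
```

View pics/z4.png

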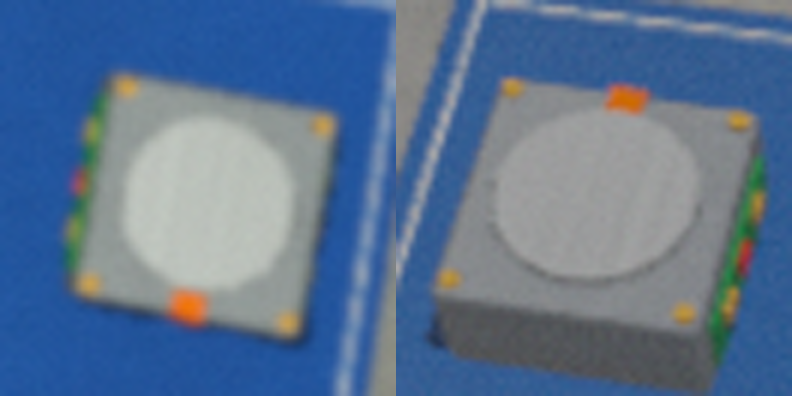

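Scaled: 0.04 m is 2, 0.035 m is 1.75.

```bash
python3 inch.py '[[[0,0,0],[-0.05,0.05,2],1],[[0,0,0],[0,0,1.75],1],[[0,0,0],[0,0,1.25],1],[[0,0,0],[0,0,0.6],1],[[0,0,0],[0,0,0],0.8],[[0,0,0],[0,0,0],0.5],[[0,0,0],[0,0,0],0.5],[[0,0,0],[0,0,0],0.5],[[0,0,0],[0,0,0],0.5],[[0,0,0],[0,0,0],0.5]]' 60
```

```text
clock: 8.28
eef_pos: [0.5546, -0.3566, 0.1796]
eef_rot: [[0.0, 1.0, 0.003], [1.0, -0.0, -0.002], [-0.002, 0.003, -1.0]]
force: [0.2, 0.1, 1.0]
opening: 0.684
grip_force: 65.4
```

```bash
python3 -c "
from h import *
print(ray('top',389.3,273.58,.046),ray('scene',223.1,216.75,.046))"
python3 inch.py '[[[0,0,0],[0,0,-1],0.5],[[0,0,0],[0,0,-2],0.5],[[0,0,0],[0,0,-1.9],0.5],[[0,0,0],[1.5,-0.5,0],0.5],[[0,0,0],[1.5,-0.6,0],0.5],[[0,0,0],[1.75,-0.6,0],0.5],[[0,0,0],[1.75,-0.6,0],0.5],[[0,0,0],[1.5,-0.6,0],0.5],[[0,0,0],[1.25,-0.6,0],0.5],[[0,0,0],[0,0,0],0.5]]' ; python3 inch.py '[[[0,0,0],[0,0,0],0.5],[[0,0,0],[0,0,0],0.5]]'
```

```text
[ 0.48290168 -0.17067268  0.046     ] [ 0.48213677 -0.1710237   0.046     ]
clock: 9.12
eef_pos: [0.4815, -0.1668, 0.2752]
eef_rot: [[-0.004, 1.0, -0.004], [1.0, 0.004, 0.004], [0.004, -0.004, -1.0]]
force: [-0.3, -0.5, -2.8]
opening: 0.688
grip_force: 65.2
clock: 9.28
eef_pos: [0.4843, -0.1714, 0.2764]
eef_rot: [[-0.0, 1.0, 0.002], [1.0, 0.0, -0.001], [-0.001, 0.002, -1.0]]
force: [-0.0, -0.1, -2.1]
opening: 0.682
grip_force: 65.2
```

Scaled: 0.025 m is 1.25, 0.014 m is 0.7.

```bash
python3 inch.py '[[[0,0,0],[0.05,-0.05,1.25],0.5],[[0,0,0],[0,0,0.7],0.5],[[0,0,0],[0,0,0.3],0.5],[[0,0,0],[0,0,0],0.5],[[0,0,0],[0,0,0],0.5]]'; python3 inch.py '[[[0,0,0],[0,0,0.1],0.5],[[0,0,0],[0,0,0],0.5],[[0,0,0],[0,0,0],0.5],[[0,0,0],[0,0,0.05],0.5],[[0,0,0],[0,0,0],0.5],[[0,0,0],[0,0,0],0.5]]';python3 inch.py '[[[0,0,0],[0,0,0.05],0.5],[[0,0,0],[0,0,0],0.5],[[0,0,0],[0,0,0],0.5]]'
```

```text
clock: 9.7
eef_pos: [0.4833, -0.1709, 0.2309]
eef_rot: [[0.001, 1.0, -0.0], [1.0, -0.001, -0.0], [-0.0, -0.0, -1.0]]
force: [0.1, -0.2, -1.6]
opening: 0.685
grip_force: 65.2
clock: 10.2
eef_pos: [0.483, -0.1701, 0.2279]
eef_rot: [[-0.0, 1.0, 0.0], [1.0, 0.0, -0.0], [-0.0, 0.0, -1.0]]
force: [-0.4, 0.1, -1.4]
opening: 0.686
grip_force: 65.2
clock: 10.45
eef_pos: [0.4829, -0.1701, 0.2266]
eef_rot: [[-0.0, 1.0, -0.0], [1.0, 0.0, 0.0], [0.0, -0.0, -1.0]]
force: [0.0, -0.2, -2.6]
opening: 0.685
grip_force: 65.2
```

```bash
for i in 1; do :; done; python3 inch.py '[[[0,0,0],[0,0,0.05],0.5],[[0,0,0],[0,0,0],0.5],[[0,0,0],[0,0,0],0.5]]'; python3 inch.py '[[[0,0,0],[0,0,0.05],0.5],[[0,0,0],[0,0,0],0.5],[[0,0,0],[0,0,0],0.5]]'
```

```text
clock: 10.7
eef_pos: [0.4829, -0.1701, 0.2256]
eef_rot: [[-0.0, 1.0, -0.0], [1.0, 0.0, 0.0], [0.0, -0.0, -1.0]]
force: [0.2, -0.1, -3.2]
opening: 0.687
grip_force: 65.2
clock: 10.95
eef_pos: [0.483, -0.1701, 0.2254]
eef_rot: [[-0.0, 1.0, 0.0], [1.0, 0.0, -0.0], [-0.0, 0.0, -1.0]]
force: [-2.8, 0.7, 3.5]
opening: 0.684
grip_force: 65.8
```

```bash
python3 inch.py '[[[0,0,0],[0,0,-0.05],0.9],[[0,0,0],[0,0,0],0.9],[[0,0,0],[0,0,0],0.9],[[0,0,0],[0,0,-0.5],0.9],[[0,0,0],[0,0,-1.5],0.9],[[0,0,0],[0,0,-1.5],0.9],[[0,0,0],[1.85,0.25,0],0.6],[[0,0,0],[1.85,0.25,0],0.6],[[0,0,0],[1.85,0.25,0],0.6],[[0,0,0],[1.85,0.25,0],0.6]]' 40; python3 inch.py '[[[0,0,0],[1.85,0.25,0],0.7],[[0,0,0],[1.85,0.25,0],0.7],[[0,0,0],[1.85,0.25,0],0.7],[[0,0,0],[1.85,0.25,0],0.7],[[0,0,0],[1.85,0.25,0],0.7],[[0,0,0],[1.85,0.25,0],0.7],[[0,0,0],[1.85,0.25,0],0.7],[[0,0,0],[1.85,0.25,0],0.7],[[0,0,0],[1.85,0.25,0],0.7],[[0,0,0],[0,0,0],0.7]]'
python3 - <<'E'
from seg import *
I={n:manip.get_image(n) for n in("top","scene")}
for n,p in(("top",(389,271)),("scene",(222,208))):
    x=blob(I[n],*p,14,white); print("drum",n,np.round(x,2),ray(n,x[0],x[1],.086).round(4)); cv2.imwrite(f"pics/{n}2.png",I[n])
cv2.imwrite("pics/z5.png",np.hstack([crop(I["top"],355,240,66,66,6),crop(I["scene"],190,185,66,66,6)]))
E
python3 inch.py '[[[0,0,0],[0,0,0],0.7]]'
```

```text
clock: 11.78
eef_pos: [0.5033, -0.0209, 0.2971]
eef_rot: [[0.001, 1.0, 0.002], [1.0, -0.001, -0.0], [-0.0, 0.002, -1.0]]
force: [1.2, 0.6, 0.1]
opening: 0.602
grip_force: 0.0
clock: 12.62
eef_pos: [0.5478, 0.3168, 0.2953]
eef_rot: [[-0.006, 1.0, 0.001], [1.0, 0.006, 0.004], [0.004, 0.001, -1.0]]
force: [-0.9, -0.7, -0.2]
opening: 0.697
grip_force: 0.0
drum top [392.79 273.05  18.15  18.31] [ 0.4847 -0.1725  0.086 ]
drum scene [218.89 205.58  16.61  20.97] [ 0.4839 -0.1738  0.086 ]
clock: 12.8
eef_pos: [0.548, 0.3106, 0.296]
eef_rot: [[-0.0, 1.0, 0.0], [1.0, 0.0, -0.001], [-0.001, 0.0, -1.0]]
force: [-0.4, -0.2, 0.2]
opening: 0.701
grip_force: 0.0
```

View pics/z5.png

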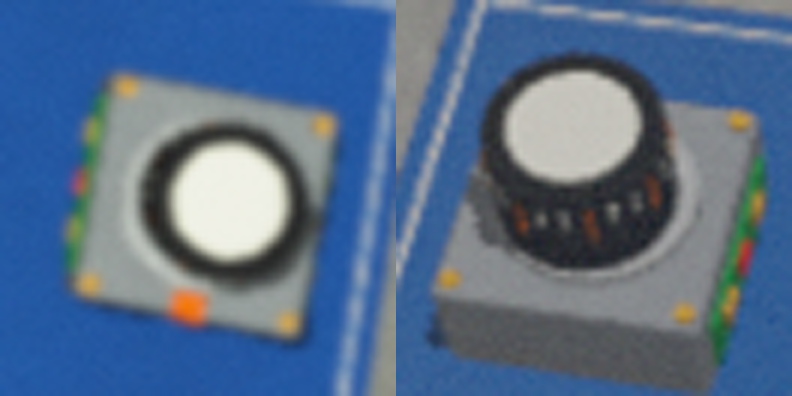

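The drum centre is at (484.3,−173.0) mm and the seat at (482.5,−171.0), so it is about 2.7 mm off. I'll regrasp and recentre it.

Scaled: -0.037 m is -1.85, -0.0049 m is -0.245.

```bash
python3 inch.py '[[[0,0,0],[-1.85,-0.245,0],1],[[0,0,0],[-1.85,-0.245,0],1],[[0,0,0],[-1.85,-0.245,0],1],[[0,0,0],[-1.85,-0.245,0],1],[[0,0,0],[-1.85,-0.245,0],1],[[0,0,0],[-1.85,-0.245,0],1],[[0,0,0],[-1.85,-0.245,0],1],[[0,0,0],[-1.85,-0.245,0],1],[[0,0,0],[-1.85,-0.245,0],1],[[0,0,0],[-1.85,-0.245,0],1]]'; python3 inch.py '[[[0,0,0],[-1.85,-0.245,0],1],[[0,0,0],[-1.85,-0.25,0],1],[[0,0,0],[-1.85,-0.25,0],1],[[0,0,0],[0,0,0],1],[[0,0,0],[0,0,0],1]]'
```

```text
clock: 13.63
eef_pos: [0.4974, -0.0621, 0.2965]
eef_rot: [[0.003, 1.0, 0.001], [1.0, -0.003, -0.001], [-0.001, 0.001, -1.0]]
force: [0.8, -0.0, -0.1]
opening: 0.999
grip_force: 0.0
clock: 14.05
eef_pos: [0.4825, -0.173, 0.2962]
eef_rot: [[0.007, 1.0, 0.0], [1.0, -0.007, -0.0], [-0.0, 0.0, -1.0]]
force: [0.9, 0.9, 0.4]
opening: 0.996
grip_force: 0.0
```

```bash
python3 inch.py '[[[0,0,0],[0.075,0.05,1.5],1],[[0,0,0],[0,0,1.25],1],[[0,0,0],[0,0,0.6],1],[[0,0,0],[0,0,0.15],1],[[0,0,0],[0,0,0],0.5],[[0,0,0],[0,0,0],0.5],[[0,0,0],[0,0,0],0.5],[[0,0,0],[0,0,0],0.5],[[0,0,0],[0,0,0],0.5],[[0,0,0],[0,0,0],0.5]]' 60; python3 inch.py '[[[0,0,0],[0,0,-0.2],0.5],[[0,0,0],[0,0,0],0.5],[[0,0,0],[0,0,0],0.5]]'
```

```text
clock: 14.88
eef_pos: [0.486, -0.1689, 0.2277]
eef_rot: [[-0.0, 1.0, 0.003], [1.0, 0.0, -0.001], [-0.001, 0.003, -1.0]]
force: [0.2, 0.3, 5.7]
opening: 0.684
grip_force: 65.6
clock: 15.13
eef_pos: [0.4848, -0.1686, 0.2292]
eef_rot: [[0.0, 1.0, -0.001], [1.0, -0.0, 0.0], [0.0, -0.001, -1.0]]
force: [-0.6, 1.0, -2.6]
opening: 0.685
grip_force: 65.1
```

Scaled: -0.002 m is -0.1, 0.002 m is 0.1.

```bash
python3 inch.py '[[[0,0,0],[0.1,-0.1,0],0.5],[[0,0,0],[0,0,0.05],0.5],[[0,0,0],[0,0,0],0.5],[[0,0,0],[0,0,0],0.5]]'; python3 inch.py '[[[0,0,0],[0,0,0.05],0.5],[[0,0,0],[0,0,0],0.5],[[0,0,0],[0,0,0],0.5]]'; python3 inch.py '[[[0,0,0],[0,0,0.05],0.5],[[0,0,0],[0,0,0],0.5],[[0,0,0],[0,0,0],0.5]]'
```

```text
clock: 15.47
eef_pos: [0.4828, -0.1665, 0.2282]
eef_rot: [[0.0, 1.0, -0.001], [1.0, -0.0, 0.0], [0.0, -0.001, -1.0]]
force: [0.1, -0.0, -0.9]
opening: 0.684
grip_force: 65.1
clock: 15.72
eef_pos: [0.4831, -0.1667, 0.2277]
eef_rot: [[0.0, 1.0, 0.0], [1.0, -0.0, -0.0], [-0.0, 0.0, -1.0]]
force: [-0.8, 0.2, -1.0]
opening: 0.685
grip_force: 65.1
clock: 15.97
eef_pos: [0.4831, -0.1666, 0.2277]
eef_rot: [[-0.0, 1.0, 0.0], [1.0, 0.0, -0.0], [-0.0, 0.0, -1.0]]
force: [-2.7, 3.2, 5.8]
opening: 0.685
grip_force: 65.7
```

Contact. I'll release it and go to the knob, re-measuring the drum on the way.

```bash
python3 inch.py '[[[0,0,0],[0,0,-0.05],0.9],[[0,0,0],[0,0,0],0.9],[[0,0,0],[0,0,0],0.9],[[0,0,0],[0,0,-0.5],0.9],[[0,0,0],[0,0,-1.5],0.9],[[0,0,0],[0,0,-1.4],0.9],[[0,0,0],[1.85,0.25,0],0.6],[[0,0,0],[1.85,0.25,0],0.6],[[0,0,0],[1.85,0.25,0],0.6],[[0,0,0],[1.85,0.25,0],0.6]]' 40; python3 inch.py '[[[0,0,0],[1.9,0.25,0],0.7],[[0,0,0],[1.9,0.25,0],0.7],[[0,0,0],[1.9,0.25,0],0.7],[[0,0,0],[1.9,0.25,0],0.7],[[0,0,0],[1.9,0.25,0],0.7],[[0,0,0],[1.9,0.25,0],0.7],[[0,0,0],[1.9,0.25,0],0.7],[[0,0,0],[1.9,0.25,0],0.7],[[0,0,0],[1.9,0.25,0],0.7],[[0,0,0],[1.55,0.2,0],0.7]]'; python3 inch.py '[[[0,0,0],[0,0,0],0.7],[[0,0,0],[0,0,0],0.7]]';python3 - <<'E'
from seg import *
I={n:manip.get_image(n) for n in("top","scene")}
for n,p in(("top",(392,272)),("scene",(219,205))):
    x=blob(I[n],*p,14,white); print("drum",n,np.round(x,2),ray(n,x[0],x[1],.086).round(4)); cv2.imwrite(f"pics/{n}3.png",I[n])
E
```

```text
clock: 16.8
eef_pos: [0.5033, -0.0175, 0.2969]
eef_rot: [[0.001, 1.0, 0.002], [1.0, -0.001, -0.0], [-0.0, 0.002, -1.0]]
force: [1.4, 0.1, 0.3]
opening: 0.6
grip_force: 0.0
clock: 17.63
eef_pos: [0.552, 0.3572, 0.2962]
eef_rot: [[-0.001, 1.0, 0.001], [1.0, 0.001, 0.001], [0.001, 0.001, -1.0]]
force: [-0.3, -1.2, 0.9]
opening: 0.697
grip_force: 0.0
clock: 17.8
eef_pos: [0.5518, 0.3561, 0.2954]
eef_rot: [[-0.003, 1.0, -0.0], [1.0, 0.003, -0.001], [-0.001, -0.0, -1.0]]
force: [-0.4, 0.3, 0.3]
opening: 0.706
grip_force: 0.0
drum top [391.92 273.01  18.08  18.23] [ 0.4847 -0.1705  0.086 ]
drum scene [219.87 205.64  16.56  20.82] [ 0.484  -0.1719  0.086 ]
```

The drum is now within 2 mm of centre. Next, the knob.

```bash
python3 inch.py '[[[0,0,0],[-0.05,0,2],0.7],[[0,0,0],[0,0,2],0.7],[[0,0,0],[0,0,1.2],0.7],[[0,0,0],[0,0,0.5],0.7],[[0,0,0],[0,0,0],0],[[0,0,0],[0,0,0],0],[[0,0,0],[0,0,0],0],[[0,0,0],[0,0,0],0],[[0,0,0],[0,0,0],0],[[0,0,0],[0,0,0],0]]' 40
```

```text
clock: 18.73
eef_pos: [0.5532, 0.3539, 0.1846]
eef_rot: [[-0.0, 1.0, 0.005], [1.0, -0.0, 0.002], [0.002, 0.005, -1.0]]
force: [0.4, 0.4, 4.8]
opening: 0.305
grip_force: 39.9
```

Scaled: -0.04 m is -2, -0.0375 m is -1.875.

```bash
python3 inch.py '[[[0,0,0],[0,0,-1.5],0],[[0,0,0],[0,0,-2],0],[[0,0,0],[0,0,-2],0],[[0,0,0],[-1.875,-0.245,-0.8],0],[[0,0,0],[-1.875,-0.245,0],0],[[0,0,0],[-1.875,-0.245,0],0],[[0,0,0],[-1.875,-0.245,0],0],[[0,0,0],[-1.875,-0.245,0],0],[[0,0,0],[-1.875,-0.245,0],0],[[0,0,0],[-1.875,-0.245,0],0]]'; python3 inch.py '[[[0,0,0],[-1.875,-0.245,0],0],[[0,0,0],[-1.875,-0.245,0],0],[[0,0,0],[-1.875,-0.245,0],0],[[0,0,0],[-1.875,-0.245,0],0],[[0,0,0],[-1.875,-0.245,0],0],[[0,0,0],[-1.875,-0.245,0],0],[[0,0,0],[-1.875,-0.245,0],0],[[0,0,0],[0,0,0],0],[[0,0,0],[0,0,0],0],[[0,0,0],[0,0,0],0]]'
```

```text
clock: 19.57
eef_pos: [0.5172, 0.0894, 0.3083]
eef_rot: [[-0.001, 1.0, 0.001], [1.0, 0.001, 0.0], [0.0, 0.001, -1.0]]
force: [0.7, -0.5, -1.8]
opening: 0.302
grip_force: 39.6
clock: 20.4
eef_pos: [0.4834, -0.1715, 0.308]
eef_rot: [[0.001, 1.0, 0.0], [1.0, -0.001, 0.001], [0.001, 0.0, -1.0]]
force: [0.1, -0.6, -0.2]
opening: 0.302
grip_force: 39.6
```

Scaled: 0.001 m is 0.05, 0.018 m is 0.9.

```bash
python3 inch.py '[[[0,0,0],[-0.025,0.05,0.9],0],[[0,0,0],[0,0,0.5],0],[[0,0,0],[0,0,0.3],0],[[0,0,0],[0,0,0],0],[[0,0,0],[0,0,0],0]]'; python3 inch.py '[[[0,0,0],[0,0,0.1],0],[[0,0,0],[0,0,0],0],[[0,0,0],[0,0,0],0]]'; python3 inch.py '[[[0,0,0],[0,0,0.05],0],[[0,0,0],[0,0,0],0],[[0,0,0],[0,0,0],0]]'
```

```text
clock: 20.82
eef_pos: [0.4844, -0.1711, 0.2731]
eef_rot: [[-0.002, 1.0, -0.001], [1.0, 0.002, 0.001], [0.001, -0.001, -1.0]]
force: [0.4, 0.2, -1.0]
opening: 0.304
grip_force: 39.6
clock: 21.07
eef_pos: [0.4847, -0.1721, 0.2723]
eef_rot: [[-0.0, 1.0, 0.001], [1.0, 0.0, -0.0], [-0.0, 0.001, -1.0]]
force: [0.2, -0.0, 0.0]
opening: 0.306
grip_force: 39.6
clock: 21.32
eef_pos: [0.4845, -0.1722, 0.2709]
eef_rot: [[0.0, 1.0, 0.0], [1.0, -0.0, -0.0], [-0.0, 0.0, -1.0]]
force: [-0.5, -0.4, -1.4]
opening: 0.303
grip_force: 39.6
```

Scaled: 0.001 m is 0.05.

```bash
python3 inch.py '[[[0,0,0],[0,0,0.05],0],[[0,0,0],[0,0,0],0],[[0,0,0],[0,0,0],0]]'; python3 inch.py '[[[0,0,0],[0,0,0.05],0],[[0,0,0],[0,0,0],0],[[0,0,0],[0,0,0],0]]'
```

```text
clock: 21.57
eef_pos: [0.4845, -0.1722, 0.2706]
eef_rot: [[0.0, 1.0, 0.001], [1.0, -0.0, -0.001], [-0.001, 0.001, -1.0]]
force: [-1.8, 0.5, 5.0]
opening: 0.307
grip_force: 40.0
clock: 21.82
eef_pos: [0.4845, -0.1722, 0.2706]
eef_rot: [[0.0, 1.0, 0.001], [1.0, -0.0, -0.001], [-0.001, 0.001, -1.0]]
force: [-2.3, 1.1, 8.8]
opening: 0.305
grip_force: 40.5
```

Scaled: -0.0345 m is -1.725, -0.03 m is -1.5.

```bash
python3 inch.py '[[[0,0,0],[0,0,-0.075],0.7],[[0,0,0],[0,0,0],0.7],[[0,0,0],[0,0,0],0.7],[[0,0,0],[0,0,-0.5],0.7],[[0,0,0],[0,0,-1.5],0.7],[[0,0,0],[-1.725,-0.285,-0.5],1],[[0,0,0],[-1.725,-0.285,0],1],[[0,0,0],[-1.725,-0.285,0],1],[[0,0,0],[-1.725,-0.285,0],1],[[0,0,0],[-1.725,-0.285,0],1]]'; python3 inch.py '[[[0,0,0],[-1.75,-0.275,0],1],[[0,0,0],[0,0,0],1],[[0,0,0],[0,0,0],1]]'
python3 - <<'E'
from seg import *
I={n:manip.get_image(n) for n in("top","scene")}
for n,p in(("top",(392,272)),("scene",(217,197))): cv2.imwrite(f"pics/{n}4.png",I[n])
cv2.imwrite("pics/z6.png",np.hstack([crop(I["top"],355,240,66,66,6),crop(I["scene"],190,170,66,66,6)]))
print(px("top",[.4843,-.1712,.110]),px("scene",[.4843,-.1712,.110]))
E
```

```text
clock: 22.65
eef_pos: [0.4556, -0.3461, 0.3209]
eef_rot: [[-0.0, 1.0, 0.001], [1.0, 0.0, -0.0], [-0.0, 0.001, -1.0]]
force: [1.4, -0.2, 0.4]
opening: 1.0
grip_force: 0.0
clock: 22.9
eef_pos: [0.4498, -0.3814, 0.32]
eef_rot: [[0.003, 1.0, -0.0], [1.0, -0.003, 0.001], [0.001, -0.0, -1.0]]
force: [0.9, 0.7, -0.1]
opening: 1.001
grip_force: 0.0
[393.9258586  273.33075254] [218.54166459 198.25815075]
```

View pics/z6.png

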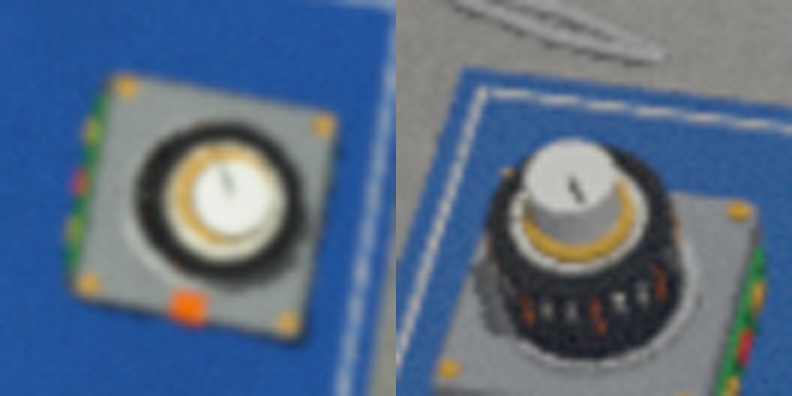

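The knob top is at (233,200) in the top crop, within about 1.5 mm of the drum centre. Next, the spool.

Scaled: 0.04 m is 2, 0.035 m is 1.75.

```bash
python3 inch.py '[[[0,0,0],[0.075,0.05,2],1],[[0,0,0],[0,0,2],1],[[0,0,0],[0,0,1.75],1],[[0,0,0],[0,0,0.9],1],[[0,0,0],[0,0,0.4],1],[[0,0,0],[0,0,0],0.3],[[0,0,0],[0,0,0],0.3],[[0,0,0],[0,0,0],0.3],[[0,0,0],[0,0,0],0.3],[[0,0,0],[0,0,0],0.3]]' 60; python3 inch.py '[[[0,0,0],[0,0,0],0.3],[[0,0,0],[0,0,0],0.3]]'
```

```text
clock: 23.83
eef_pos: [0.4526, -0.3791, 0.1824]
eef_rot: [[-0.0, 1.0, 0.004], [1.0, 0.0, -0.004], [-0.004, 0.004, -1.0]]
force: [-1.0, 0.5, 4.7]
opening: 0.546
grip_force: 62.3
clock: 24.0
eef_pos: [0.4526, -0.3792, 0.1824]
eef_rot: [[-0.0, 1.0, 0.004], [1.0, 0.0, -0.004], [-0.004, 0.004, -1.0]]
force: [-0.5, 0.7, 7.2]
opening: 0.549
grip_force: 62.3
```

The manual's scale: shifts go in units of 20 mm. Converting my numbers, 0.0354 m is 1.77, -0.035 m is -1.75.

```bash
python3 inch.py '[[[0,0,0],[0,0,-1],0.3],[[0,0,0],[0,0,-1.75],0.3],[[0,0,0],[0,0,-1.75],0.3],[[0,0,0],[0,0,-1.75],0.3],[[0,0,0],[0,0,-1.75],0.3],[[0,0,0],[0,0,0],0.3],[[0,0,0],[1.77,0.24,0],0.3],[[0,0,0],[1.77,0.24,0],0.3]]'; python3 inch.py '[[[0,0,0],[1.77,0.24,0],0.3],[[0,0,0],[1.77,0.24,0],0.3],[[0,0,0],[1.77,0.24,0],0.3],[[0,0,0],[1.77,0.24,0],0.3],[[0,0,0],[1.77,0.24,0],0.3],[[0,0,0],[1.77,0.24,0],0.3],[[0,0,0],[1.77,0.24,0],0.3],[[0,0,0],[1.77,0.24,0],0.3],[[0,0,0],[1.77,0.24,0],0.3],[[0,0,0],[0,0,0],0.3]]'; python3 inch.py '[[[0,0,0],[0,0,0],0.3],[[0,0,0],[0,0,0],0.3]]'
```

```text
clock: 24.67
eef_pos: [0.461, -0.3083, 0.34]
eef_rot: [[0.004, 1.0, 0.002], [1.0, -0.004, -0.002], [-0.002, 0.002, -1.0]]
force: [1.2, 1.4, -1.9]
opening: 0.548
grip_force: 61.9
clock: 25.5
eef_pos: [0.5042, 0.0166, 0.339]
eef_rot: [[-0.007, 1.0, 0.0], [1.0, 0.007, 0.004], [0.004, 0.0, -1.0]]
force: [0.0, -0.4, -2.2]
opening: 0.551
grip_force: 61.9
clock: 25.67
eef_pos: [0.5042, 0.0112, 0.3389]
eef_rot: [[-0.001, 1.0, -0.0], [1.0, 0.001, -0.001], [-0.001, -0.0, -1.0]]
force: [-0.2, -0.4, -2.3]
opening: 0.553
grip_force: 61.9
```

```bash
python3 inch.py '[[[0,0,0],[-0.05,0,1.5],0.3],[[0,0,0],[0,0,2],0.3],[[0,0,0],[0,0,2],0.3],[[0,0,0],[0,0,1.4],0.3],[[0,0,0],[0,0,0.5],0.3],[[0,0,0],[0,0,0.2],0.3],[[0,0,0],[0,0,0],0.3],[[0,0,0],[0,0,0],0.3]]'; python3 inch.py '[[[0,0,0],[0,0,0.1],0.3],[[0,0,0],[0,0,0],0.3],[[0,0,0],[0,0,0],0.3]]'; python3 inch.py '[[[0,0,0],[0,0,0.05],0.3],[[0,0,0],[0,0,0],0.3],[[0,0,0],[0,0,0],0.3]]'
```

```text
clock: 26.33
eef_pos: [0.5056, 0.0095, 0.1894]
eef_rot: [[0.001, 1.0, 0.004], [1.0, -0.001, -0.001], [-0.001, 0.004, -1.0]]
force: [0.2, 0.2, -1.1]
opening: 0.548
grip_force: 62.1
clock: 26.58
eef_pos: [0.5052, 0.0102, 0.1869]
eef_rot: [[-0.0, 1.0, 0.003], [1.0, 0.0, -0.0], [-0.0, 0.003, -1.0]]
force: [-0.5, 0.1, -2.3]
opening: 0.546
grip_force: 62.1
clock: 26.83
eef_pos: [0.5043, 0.0104, 0.1844]
eef_rot: [[-0.0, 1.0, 0.0], [1.0, 0.0, -0.0], [-0.0, 0.0, -1.0]]
force: [-0.7, -0.1, -1.9]
opening: 0.551
grip_force: 62.1
```

```bash
python3 inch.py '[[[0,0,0],[0,0,0.05],0.3],[[0,0,0],[0,0,0],0.3],[[0,0,0],[0,0,0],0.3]]'; python3 inch.py '[[[0,0,0],[0,0,0.05],0.3],[[0,0,0],[0,0,0],0.3],[[0,0,0],[0,0,0],0.3]]'
```

```text
clock: 27.08
eef_pos: [0.5042, 0.0103, 0.183]
eef_rot: [[-0.0, 1.0, -0.0], [1.0, 0.0, 0.0], [0.0, -0.0, -1.0]]
force: [0.6, 0.2, -1.2]
opening: 0.548
grip_force: 62.1
clock: 27.33
eef_pos: [0.5044, 0.0103, 0.1825]
eef_rot: [[-0.0, 1.0, 0.0], [1.0, 0.0, 0.0], [0.0, 0.0, -1.0]]
force: [-1.3, -0.1, -0.0]
opening: 0.545
grip_force: 62.5
```

Scaled: 0.036 m is 1.8, -0.035 m is -1.75.

```bash
python3 inch.py '[[[0,0,0],[0,0,0.025],0.3],[[0,0,0],[0,0,0],0.8],[[0,0,0],[0,0,0],0.8],[[0,0,0],[0,0,0],0.8],[[0,0,0],[0,0,-0.5],0.8],[[0,0,0],[0,0,-1.75],0.8],[[0,0,0],[0,0,-1.75],0.8],[[0,0,0],[0,0,-1.75],0.8],[[0,0,0],[1.8,-0.3,0],1],[[0,0,0],[1.8,-0.3,0],1]]' 40; python3 inch.py '[[[0,0,0],[1.8,-0.3,0],1],[[0,0,0],[1.8,-0.3,0],1],[[0,0,0],[1.8,-0.3,0],1],[[0,0,0],[1.8,-0.3,0],1],[[0,0,0],[1.8,-0.3,0],1],[[0,0,0],[1.8,-0.3,0],1],[[0,0,0],[1.8,-0.3,0],1],[[0,0,0],[1.8,-0.25,0],1],[[0,0,0],[0,0,0],1],[[0,0,0],[0,0,0],1]]'
python3 - <<'E'
from seg import *
I={n:manip.get_image(n) for n in("top","scene")}
for n,z in(("top",.046),("scene",.046)):
    cv2.imwrite(f"pics/{n}5.png",I[n]); u,v=px(n,[.5045,.0103,z]).round().astype(int)
    x=blob(I[n],u,v,9,white); print("spool",n,np.round(x,2),ray(n,x[0],x[1],z).round(4))
E
python3 inch.py '[[[0,0,0],[0,0,0],1]]'
```

```text
clock: 28.17
eef_pos: [0.494, 0.0817, 0.3015]
eef_rot: [[0.005, 1.0, 0.009], [1.0, -0.005, 0.0], [0.0, 0.009, -1.0]]
force: [-0.5, 1.2, -0.2]
opening: 1.002
grip_force: 0.0
clock: 29.0
eef_pos: [0.4446, 0.372, 0.297]
eef_rot: [[-0.004, 1.0, 0.0], [1.0, 0.004, -0.0], [-0.0, 0.0, -1.0]]
force: [-0.2, -0.2, 0.1]
opening: 1.0
grip_force: 0.0
spool top [312.08 261.52   7.53   7.61] [0.506  0.0108 0.046 ]
spool scene [314.5  227.22   6.64   7.83] [0.505  0.0098 0.046 ]
clock: 29.18
eef_pos: [0.4456, 0.3692, 0.297]
eef_rot: [[0.001, 1.0, 0.0], [1.0, -0.001, -0.0], [-0.0, 0.0, -1.0]]
force: [-0.4, -0.2, 0.4]
opening: 1.004
grip_force: 0.0
```

Scaled: 0.035 m is 1.75, 0.03 m is 1.5.

```bash
python3 inch.py '[[[0,0,0],[0.025,0.025,1.5],1],[[0,0,0],[0,0,1.75],1],[[0,0,0],[0,0,1.5],1],[[0,0,0],[0,0,0.75],1],[[0,0,0],[0,0,0],0.2],[[0,0,0],[0,0,0],0.2],[[0,0,0],[0,0,0],0.2],[[0,0,0],[0,0,0],0.2],[[0,0,0],[0,0,0],0.2],[[0,0,0],[0,0,0],0.2]]' 35; python3 inch.py '[[[0,0,0],[0,0,0],0.2],[[0,0,0],[0,0,0],0.2]]'
```

```text
clock: 30.02
eef_pos: [0.447, 0.3713, 0.1896]
eef_rot: [[0.0, 1.0, 0.004], [1.0, -0.0, 0.002], [0.002, 0.004, -1.0]]
force: [0.2, -0.8, 6.3]
opening: 0.405
grip_force: 35.5
clock: 30.18
eef_pos: [0.4469, 0.3714, 0.1896]
eef_rot: [[0.0, 1.0, 0.004], [1.0, -0.0, 0.002], [0.002, 0.004, -1.0]]
force: [-0.1, -0.6, 5.4]
opening: 0.41
grip_force: 35.6
```

Scaled: -0.0371 m is -1.855, 0.0086 m is 0.43.

```bash
python3 inch.py '[[[0,0,0],[0,0,-1],0.2],[[0,0,0],[0,0,-1.75],0.2],[[0,0,0],[0,0,-1.75],0.2],[[0,0,0],[0,0,-1.5],0.2],[[0,0,0],[-1.855,0.43,0],0.2],[[0,0,0],[-1.855,0.43,0],0.2],[[0,0,0],[-1.855,0.43,0],0.2],[[0,0,0],[-1.855,0.43,0],0.2],[[0,0,0],[-1.855,0.43,0],0.2],[[0,0,0],[-1.855,0.43,0],0.2]]'; python3 inch.py '[[[0,0,0],[-1.855,0.43,0],0.2],[[0,0,0],[-1.855,0.43,0],0.2],[[0,0,0],[-1.855,0.43,0],0.2],[[0,0,0],[-1.855,0.43,0],0.2],[[0,0,0],[-1.855,0.43,0],0.2],[[0,0,0],[-1.855,0.43,0],0.2],[[0,0,0],[-1.855,0.43,0],0.2],[[0,0,0],[-1.855,0.43,0],0.2],[[0,0,0],[-1.855,0.43,0],0.2],[[0,0,0],[0,0,0],0.2]]'; python3 inch.py '[[[0,0,0],[0,0,0],0.2],[[0,0,0],[0,0,0],0.2]]'
```

```text
clock: 31.02
eef_pos: [0.4974, 0.1466, 0.3071]
eef_rot: [[-0.001, 1.0, 0.001], [1.0, 0.001, 0.0], [0.0, 0.001, -1.0]]
force: [0.3, 0.2, -1.4]
opening: 0.411
grip_force: 35.3
clock: 31.85
eef_pos: [0.5756, -0.1922, 0.3061]
eef_rot: [[0.007, 1.0, 0.001], [1.0, -0.007, -0.005], [-0.005, 0.001, -1.0]]
force: [-0.1, 0.0, -2.1]
opening: 0.409
grip_force: 35.3
clock: 32.02
eef_pos: [0.5746, -0.1857, 0.3065]
eef_rot: [[0.001, 1.0, -0.001], [1.0, -0.001, 0.001], [0.001, -0.001, -1.0]]
force: [0.6, 1.1, -0.5]
opening: 0.409
grip_force: 35.4
```

Scaled: 0.001 m is 0.05, 0.035 m is 1.75.

```bash
python3 inch.py '[[[0,0,0],[0,0.05,1.5],0.2],[[0,0,0],[0,0,1.75],0.2],[[0,0,0],[0,0,1.5],0.2],[[0,0,0],[0,0,0.65],0.2],[[0,0,0],[0,0,0.25],0.2],[[0,0,0],[0,0,0],0.2],[[0,0,0],[0,0,0],0.2]]'; python3 inch.py '[[[0,0,0],[0,0,0.1],0.2],[[0,0,0],[0,0,0],0.2],[[0,0,0],[0,0,0],0.2]]'; python3 inch.py '[[[0,0,0],[0,0,0.05],0.2],[[0,0,0],[0,0,0],0.2],[[0,0,0],[0,0,0],0.2]]'
```

```text
clock: 32.6
eef_pos: [0.5766, -0.1854, 0.1956]
eef_rot: [[-0.001, 1.0, 0.002], [1.0, 0.001, -0.001], [-0.001, 0.002, -1.0]]
force: [-0.5, -0.2, -0.5]
opening: 0.407
grip_force: 35.4
clock: 32.85
eef_pos: [0.5765, -0.1861, 0.1936]
eef_rot: [[-0.0, 1.0, 0.003], [1.0, 0.0, -0.001], [-0.001, 0.003, -1.0]]
force: [0.2, -0.3, -1.4]
opening: 0.41
grip_force: 35.4
clock: 33.1
eef_pos: [0.5758, -0.1858, 0.1909]
eef_rot: [[0.0, 1.0, 0.0], [1.0, -0.0, -0.0], [-0.0, 0.0, -1.0]]
force: [-0.0, -0.1, -0.8]
opening: 0.408
grip_force: 35.4
```

```bash
python3 inch.py '[[[0,0,0],[0,0,0.05],0.2],[[0,0,0],[0,0,0],0.2],[[0,0,0],[0,0,0],0.2]]'; python3 inch.py '[[[0,0,0],[0,0,0.05],0.2],[[0,0,0],[0,0,0],0.2],[[0,0,0],[0,0,0],0.2]]'
```

```text
clock: 33.35
eef_pos: [0.5758, -0.1858, 0.1897]
eef_rot: [[0.0, 1.0, 0.0], [1.0, -0.0, -0.0], [-0.0, 0.0, -1.0]]
force: [0.6, 0.1, -1.6]
opening: 0.403
grip_force: 35.4
clock: 33.6
eef_pos: [0.5758, -0.1858, 0.1897]
eef_rot: [[0.0, 1.0, 0.0], [1.0, -0.0, -0.0], [-0.0, 0.0, -1.0]]
force: [-2.5, 0.2, 5.2]
opening: 0.406
grip_force: 35.8
```

Scaled: -0.035 m is -1.75, -0.03 m is -1.5.

```bash
python3 inch.py '[[[0,0,0],[0,0,-0.025],0.55],[[0,0,0],[0,0,0],0.55],[[0,0,0],[0,0,0],0.55],[[0,0,0],[0,0,-0.5],0.55],[[0,0,0],[0,0,-1.5],0.55],[[0,0,0],[0,0,-1.75],0.55],[[0,0,0],[0,0,-1.75],0.55],[[0,0,0],[-1.5,0,-0.5],0.55],[[0,0,0],[-1.75,-0.5,0],0.55],[[0,0,0],[-1.75,-0.5,0],0.55]]'; python3 inch.py '[[[0,0,0],[-1.75,-0.75,0],0.55],[[0,0,0],[-1.75,-0.75,0],0.55],[[0,0,0],[-1.75,-0.75,0],0.55],[[0,0,0],[0,0,0],0.55],[[0,0,0],[0,0,0],0.55]]';  python3 - <<'E'
from h import *
I={n:manip.get_image(n) for n in("top","scene")}
for n in I: cv2.imwrite(f"pics/{n}6.png",I[n])
t,s=I["top"],I["scene"]
cv2.imwrite("pics/z7.png",np.hstack([crop(t,200,195,240,115,3)[:,-396:],crop(s,180,175,132,115,3)]))
cv2.imwrite("pics/f.png",np.vstack([t[180:350,:],s[120:330,:]]))
for z in(0,.045,.075):
  print(px("top",[.5756,-.1873,z]),px("scene",[.5756,-.1873,z]))
E
```

```text
clock: 34.43
eef_pos: [0.5566, -0.2864, 0.3125]
eef_rot: [[-0.003, 1.0, 0.005], [1.0, 0.003, -0.003], [-0.003, 0.005, -1.0]]
force: [-0.5, -0.3, -0.5]
opening: 0.547
grip_force: 0.0
clock: 34.85
eef_pos: [0.5096, -0.3929, 0.3095]
eef_rot: [[0.004, 1.0, 0.0], [1.0, -0.004, -0.0], [-0.0, 0.0, -1.0]]
force: [0.2, 0.7, -0.2]
opening: 0.55
grip_force: 0.0
[393.93281003 235.67120915] [213.46247042 269.34048318]
[396.99993433 234.3069872 ] [210.0483503 257.7704516]
[399.1940992  233.33104766] [207.62341593 249.55264839]
```

View pics/z7.png

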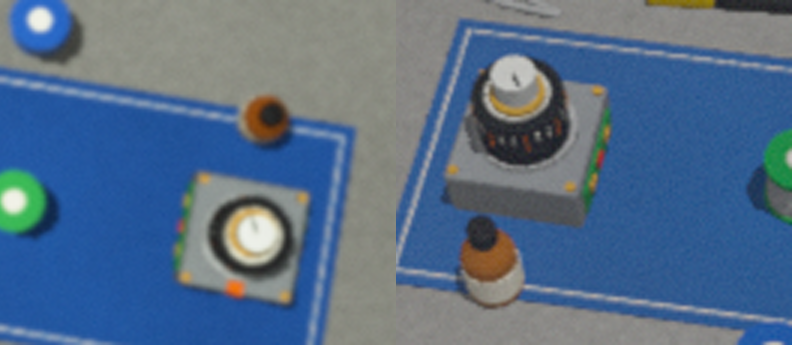

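View pics/f.png

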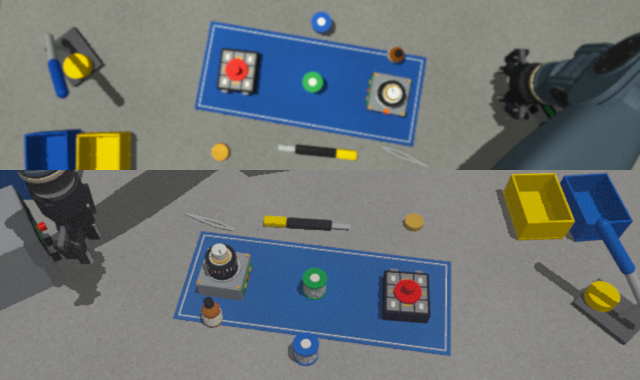

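Everything checks out: the bottle cap projects at (398,233) in the top view against a predicted (399,233). The spool is midway, the cap is on the lid, the drum and knob are on the seat, and the blue spool hasn't moved. Handing in.

```bash
python3 -c "
from plant import manip
print(manip.close_job())"
```

```text
the job is handed in; nothing more can be done
None
```

The job is handed in: the cap is on the case lid, the drum and knob are stacked on the seat, the green spool is midway and the bottle is behind the chassis. All are upright and released, each within about 2 mm of target in the camera checks, with the blue spool untouched, at about 35 s on the clock; the judged result was not shown.

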